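Run the register studs down before the screen is lowered

TASK

The five domed register studs on the bent rail of the hexagonal card nest stand up and would pierce the printing screen. Set your closed fingertips on the rail's round pad and run them along the rail, round the corner to its square end, so that every stud in turn is pushed down flush, all in one pass without lifting off; press lightly, so that the sprung rail never hits its stop. Then take the hand away; grasp nothing, and leave the cards in the nest and everything else where they are.

Things in the scene. Friction and masses are not known exactly. Their poses are not given: they have to be found in the camera images.
- nest: fixed hexagonal plywood card nest, 260 mm corner to corner, 8 mm thick, flat on the table, with a bent metal rail along two neighbouring sides. Origin: on the table under the rail's corner; x points out through the corner (away from the robot at yaw 0), z up. From the corner the rail's arms run along (-0.5, 0.866) (left arm) and (-0.5, -0.866) (right arm) of this frame
- rail_end (a point): middle of the top edge of the rail's plain square end (right arm), 24 mm past the last stud. The rail is 36 mm wide; its flat top is 52 mm above the table at rest
- rail_bar (a joint): how far the whole rail is pushed down on its springs: 0 at rest, 0.010 m when it strikes its stop; straight down only, about 3 N to start and 3 N more for each mm; it springs back when released
- pad (a point): centre of the top of the flat round pad at the rail's left end, level with the rail's top, 28 mm before the first stud; the fingertips can be set down here
- stud_1_top (a point): top of the first register stud counted from the round pad: a shallow steel dome 26 mm across on the rail; the studs are 38 mm apart along the rail's centre line
- stud_1 (a joint): how far this stud is pushed into the rail: 0 fully raised (dome 5 mm above the rail's top), 0.005 m flush with the rail's top; moves straight down with about 2.5 N of friction and stays where it is left. The dome's slope is under 45 degrees, so a fingertip sliding along the rail pushes it down
- stud_2_top (a point): top of the second register stud counted from the round pad: a shallow steel dome 26 mm across on the rail; the studs are 38 mm apart along the rail's centre line
- stud_2 (a joint): how far this stud is pushed into the rail: 0 fully raised (dome 5 mm above the rail's top), 0.005 m flush with the rail's top; moves straight down with about 2.5 N of friction and stays where it is left. The dome's slope is under 45 degrees, so a fingertip sliding along the rail pushes it down
- stud_3_top (a point): top of the third (corner) register stud counted from the round pad: a shallow steel dome 26 mm across on the rail; the studs are 38 mm apart along the rail's centre line, this one at the corner where the path turns by 60 degrees
- stud_3 (a joint): how far this stud is pushed into the rail: 0 fully raised (dome 5 mm above the rail's top), 0.005 m flush with the rail's top; moves straight down with about 2.5 N of friction and stays where it is left. The dome's slope is under 45 degrees, so a fingertip sliding along the rail pushes it down
- stud_4_top (a point): top of the fourth register stud counted from the round pad: a shallow steel dome 26 mm across on the rail; the studs are 38 mm apart along the rail's centre line
- stud_4 (a joint): how far this stud is pushed into the rail: 0 fully raised (dome 5 mm above the rail's top), 0.005 m flush with the rail's top; moves straight down with about 2.5 N of friction and stays where it is left. The dome's slope is under 45 degrees, so a fingertip sliding along the rail pushes it down
- stud_5_top (a point): top of the last register stud counted from the round pad: a shallow steel dome 26 mm across on the rail; the studs are 38 mm apart along the rail's centre line
- stud_5 (a joint): how far this stud is pushed into the rail: 0 fully raised (dome 5 mm above the rail's top), 0.005 m flush with the rail's top; moves straight down with about 2.5 N of friction and stays where it is left. The dome's slope is under 45 degrees, so a fingertip sliding along the rail pushes it down
- card_stack: loose stack of white hexagonal cards, 138 x 129 x 39 mm, lying in the nest on the 8 mm board, its top 5 mm below the rail's top; origin at the centre of its underside
- timber_block: loose painted timber block, 42 x 75 x 30 mm, standing on the table outside the rail's left arm; origin at the centre of its underside; leave alone
- ink_pot: loose small ink pot with a red lid, 60 mm across, 58 mm high, to the right of the nest; origin at the centre of its underside; leave alone
- marker: loose capped marker lying on the table, 141 mm long, 20 mm thick; origin at the centre of its underside; leave alone
- tape_roll: loose roll of masking tape lying flat, 92 mm across, 24 mm high; origin at the centre of its underside; leave alone
- squeegee: loose squeegee with a timber grip lying flat, 85 x 150 x 25 mm; origin at the centre of its underside; leave alone

How it is judged (in metres and radians):
On the way, in this order (a step that is already met when the one before it is completed fails the run):
1. the first stud from the round pad is pushed flush (1.5 mm or less left standing) (value of joint stud_1 above 0.0035 m).
2. the second stud from the round pad is pushed flush (1.5 mm or less left standing) (value of joint stud_2 above 0.0035 m).
3. the third (corner) stud from the round pad is pushed flush (1.5 mm or less left standing) (value of joint stud_3 above 0.0035 m).
4. the fourth stud from the round pad is pushed flush (1.5 mm or less left standing) (value of joint stud_4 above 0.0035 m).
5. the last stud from the round pad is pushed flush (1.5 mm or less left standing) (value of joint stud_5 above 0.0035 m).
At the end, for the whole second after the job is handed in: All five studs stand no more than 1.5 mm above the rail's top, the rail is released and back up on its springs (within 1.5 mm), and the card stack lies at rest within 15 mm of where it was (value of joint each of stud_1, stud_2, stud_3, stud_4, stud_5 above 0.0035 m and value of joint rail_bar below 0.0015 m and distance of card_stack from where it was at the start of the episode below 0.015 m and linear speed of card_stack below 0.02 m/s); the robot touches nothing.
It fails at once if the fingertips are lifted well off the rail (more than about 35 mm) after the first stud is flush and before the last one is (value of joint stud_1 above 0.0035 m and value of joint stud_5 below 0.0035 m and z of the grasp point in the frame of nest above 0.106 m).
It fails at once if the rail is pressed down hard, onto its stop (9 mm or more) (value of joint rail_bar above 0.009 m).
It fails at once if the card stack in the nest is shifted more than 15 mm or lifted (distance of card_stack from where it was at the start of the episode above 0.015 m).
It fails at once if a bystander is shifted more than 25 mm, lifted or knocked over (distance of any of timber_block, ink_pot, marker, tape_roll, squeegee from where it was at the start of the episode above 0.025 m or angle between ink_pot's own z axis and vertical above 0.5 rad).
It also fails if it takes over 40 s, if anything falls off the work surface, if the arm or the gripper's body presses on something with over 40 N, if the wrist force passes 120 N, or if a joint passes its speed limit or range.

ROBOT

A 6-joint arm with a two-finger parallel gripper is mounted at the origin on the work surface; the furniture and walls round the work are solid. World frame = base frame: x ahead of the robot, y to its left, z up, the work surface at z = 0. Lengths are in mm, angles in rad, forces in N, time in s.
With the tool pointing down it reaches from about 300 to 875 mm from the base axis. Payload 6.4 kg.
Tool frame: the origin (TCP) lies between the finger pads; the fingertips stand robot.tcp_to_tips ahead of it and the grasp point (between the pads) lies 5 mm behind it (robot.tcp_to_tips is the distance from the TCP to the fingertips, in mm); z points along the fingers, y is the line along which they close (so a half turn about z gives the same grasp; the last joint's range is limited). The gripper opens to 85 mm and grips with 20 to 120 N. Pads are 22 mm wide; open, the fingers measure 114 mm over their backs; the gripper's body (76 mm by 85 mm) begins 54 mm behind the grasp point. The pads swing forward as they close: fully open they stand 13 mm farther back than shut.
Start: joints at [-1.532, 0.181, 1.607, -0, 1.354, -0.206], TCP at [139.374, -557.868, 245.288] pointing down, gripper open.
Joint ranges: [-2.99, 2.99], [-0.89, 2.07], [0.3, 2.58], [-1.14, 4.28], [0, 2.63], [-3.12, 3.12]. Speed limits (rad/s): [2.57, 2.57, 3.01, 3.14, 3.14, 3.14].

INTERFACE

Orientations are given as a unit quaternion [x, y, z, w].
In Python, from workcell import robot gives the robot as it stands. The module is installed in compiled form; this text tells all that it offers.
- The arm moves only by the shell command python3 -m inch 'ROWS' [FORCE]. ROWS is JSON, a list of rows, each a list of 7 numbers: the shift along the tool's x, y, z in cm, then the turn, a rotation vector about the tool's x, y, z in rad, then the gripper's target within -1 to 1 (shut at 1, half-way at 0, fully open at -1). In form: [[tx, ty, tz, rx, ry, rz, fingers], ...]. A call has 1 to 10 rows; each row is the pose to reach, as a shift and turn from the pose commanded when the call began, along the tool's axes at that moment; what a row does not reach only later rows make up. A row lasts 1/8 s, in which the tool goes at most 62.5 mm and 10.7 degrees, less where a joint would pass 70% of its speed; a pose out of reach is approached as far as the arm can. A call with a gripper value outside its range is refused whole. The fingers move at their own pace and stop on an object; FORCE is the grip in N (left out, the last holds). Time passes only in rows, so rows that repeat a pose let the fingers close. It gives the time, the measured TCP pose, the force, the opening and the grip force at its end, in the units of the state.
- robot.get_state(): the state, without advancing time (a new reading comes with each control period).
- robot.camera(name): name is "side" or "top"; returns the picture (420x560x3 uint8, red, green, blue); there is no depth.
- robot.get_calibration(name): a dict with "intrinsics" (3x3 intrinsics, pixels), "dist_coeffs" ([k1, k2, p1, p2, k3] as OpenCV has them; the pictures are not rectified), "R" (3x3) and "t" (3): a world point X has camera coordinates R X + t. Camera axes: x right, y down, z forward; pixel columns grow to the right and rows downward; lengths in mm; the calibration is good to about 2 mm. A picture is of the moment at which its call begins. get_calibration takes no time and is no camera call.
- robot.job_done(): hands the job in; it is judged then, once.
Trained networks look in the newest picture that a camera, given by its name, has taken for a name from the list of things; names that differ only in an ending like _2 or _b are one class to them, and where a whole thing is asked for, a point or a joint stands for the part that bears it (a point fixed in the world has none). Each returns a list of dicts, best first, with "conf" (0 to 1); they miss things now and then, are a little off and sometimes report something else, mostly with a low value. They report only what shows in the picture. A call takes as long as a camera call.
- robot.find_in(camera, name): "bbox" ([left, top, right, bottom] in pixels, round what is visible of it).
The state is a dict: "clock": time; "joint_pos": joint angles; "dq": joint speeds; "joint_torque": joint torques, N m; "ee_pos": TCP position; "tcp_rot": TCP orientation; "contact_force": force on the tool from outside, world axes, zero at the start; "ft_torque": the same for the moment, N m; "grip_width": finger opening in mm; "grip_force": force on a finger pad.
Only numpy, scipy, OpenCV 4.12 (cv2) and the standard library are available. Lean on these libraries where they do the work, as an engineer would, in place of code of your own. Each camera call takes 0.05 s, during which the arm holds its last target. There are 200 camera calls.

## Working session

There is one attempt and no reset: what is moved stays moved. The work goes in short steps, Python scripts to look and compute and a shell command to move; the robot and the scene stay as the last step left them, time stands still between calls to the robot, and variables do not carry over. Pictures are saved under pics/ and viewed, at most 10 in all, crops included, and the job is handed in when it is done.

```bash
mkdir -p pics
python3 - <<'E'
from workcell import robot
import cv2
s=robot.get_state();print({k:s[k] for k in("clock","ee_pos","tcp_rot","contact_force","grip_width")},robot.tcp_to_tips)
for c in("top","side"):
    im=robot.camera(c);cv2.imwrite(f"pics/{c}0.png",im[:,:,::-1])
    k=robot.get_calibration(c);print(c,k["R"],k["t"],k["intrinsics"][0])
    for n in("stud_1_top","pad","rail_end","nest","card_stack"):
        print(n,[([round(float(v)) for v in d["bbox"]],round(d["conf"],2)) for d in robot.find_in(c,n)][:7])
E
```

```text
{'clock': 0.0, 'ee_pos': array([ 139.38516901, -557.30974349,  244.37868227]), 'tcp_rot': array([ 9.92516574e-01,  1.22106940e-01,  9.61583461e-05, -8.58551634e-04]), 'contact_force': array([ 0.31410756, -0.09639345,  0.13172247]), 'grip_width': 85.02189503664543} 14.0
top [[-0.00280529 -0.99998481 -0.00474483]
 [-0.99555002  0.00323972 -0.09417888]
 [ 0.09419282  0.00445952 -0.99554398]] [ 165.75033294  496.72902711 1251.50938243] [410.73320685   0.         281.91719672]
stud_1_top []
pad [([247, 189, 307, 229], 0.79)]
rail_end [([247, 184, 306, 231], 0.87)]
nest [([247, 186, 329, 258], 0.73), ([143, 184, 172, 215], 0.54)]
card_stack [([268, 212, 314, 249], 0.95)]
side [[-0.99950567  0.02014034  0.02414092]
 [-0.01522634  0.36169575 -0.93217184]
 [-0.02750593 -0.93207862 -0.36121029]] [ 514.37932227   20.13477627 1254.25652557] [380.29027335   0.         280.04138576]
stud_1_top []
pad []
rail_end [([270, 211, 320, 242], 0.81)]
nest [([268, 212, 346, 255], 0.78)]
card_stack [([291, 208, 336, 237], 0.72)]
```

Run:
```python
import cv2,numpy as np
a=cv2.imread("pics/top0.png")[165:270,210:350];b=cv2.imread("pics/side0.png")[190:275,240:380]
f=lambda x:cv2.resize(x,None,fx=5.5,fy=5.5,interpolation=cv2.INTER_CUBIC)
cv2.imwrite("pics/ta.png",f(a));cv2.imwrite("pics/sa.png",f(b))
```

```text
(no output)
```

View pics/top0.png

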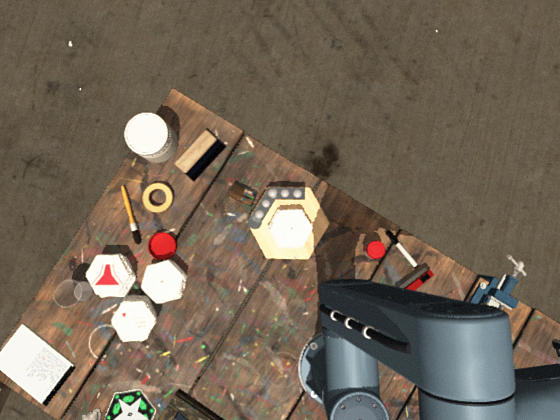

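View pics/ta.png

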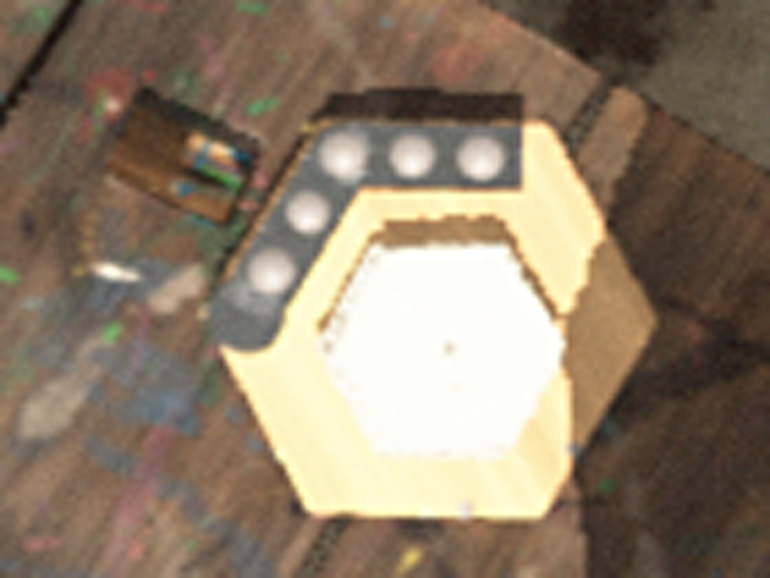

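View pics/sa.png

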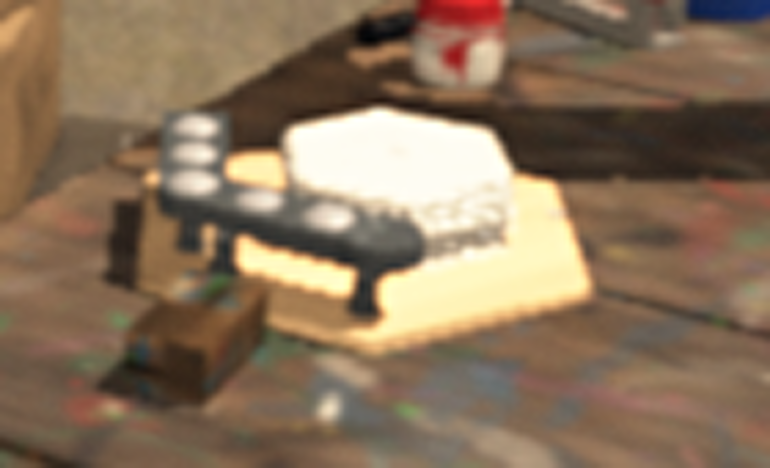

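The top crop shows the rail clearly. Studs 1–5 are at crop (270,272), (308,212), (344,156), (412,156) and (481,158), the round pad is near (245,315) and the square end is at x=521. The side crop has the studs at (330,216), (261,200), (193,184), (194,152) and (198,125). Next I fit the nest pose to these points.

```bash
cat > h.py <<'E'
import numpy as np,cv2
from scipy.spatial.transform import Rotation as Ro
L=np.array([-.5,.866]);Rr=np.array([-.5,-.866])
loc=dict(pad=L*104,s1=L*76,s2=L*38,s3=L*0,s4=Rr*38,s5=Rr*76,end=Rr*100)
def world(p):
    c,s=np.cos(p[2]),np.sin(p[2]);M=np.array([[c,-s],[s,c]])
    return {k:M@v+p[:2] for k,v in loc.items()}
E
python3 - <<'E'
from h import *
from workcell import robot
from scipy.optimize import least_squares
ob={"top":np.array([(270,272),(308,212),(344,156),(412,156),(481,158)])/5.5-.4+[210,165],
"side":np.array([(330,216),(261,200),(193,184),(194,152),(198,125)])/5.5-.4+[240,190]}
def res(p,cams=("top","side")):
    w=world(p);X=np.array([[*w[f"s{i}"],54.5] for i in range(1,6)]);r=[]
    for c in cams:
        k=robot.get_calibration(c)
        q=cv2.projectPoints(X,cv2.Rodrigues(np.array(k["R"]))[0],np.array(k["t"],float),np.array(k["intrinsics"]),np.array(k["dist_coeffs"],float))[0][:,0]
        r.append((q-ob[c]).ravel())
    return np.concatenate(r)
for cams in(("top","side"),("top",),("side",)):
    o=least_squares(res,[550,150,.5],args=(cams,));print(cams,o.x.round(3),o.fun.round(1))
    if len(cams)==2:
        for k,v in world(o.x).items():print(k,v.round(1))
        np.save("pose.npy",o.x)
s=robot.get_state();print(Ro.from_quat(s["tcp_rot"]).as_matrix().round(3))
E
```

```text
('top', 'side') [5.33517e+02 1.94517e+02 4.94000e-01] [ 0.  -0.3 -0.3 -0.  -0.3 -0.5 -0.1 -0.1 -0.2 -0.2  0.1 -0.3  0.1 -0.6
  0.4 -0.8  0.5 -0.2  0.  -0.2]
pad [445.  249.1]
s1 [468.8 234.4]
s2 [501.2 214.5]
s3 [533.5 194.5]
s4 [532.4 156.5]
s5 [531.3 118.6]
end [530.6  94.6]
('top',) [5.32866e+02 1.93972e+02 4.94000e-01] [ 0.2 -0.1 -0.1  0.2 -0.1 -0.2  0.   0.1  0.   0.1]
('side',) [5.34144e+02 1.97543e+02 4.95000e-01] [-0.1  0.1 -0.1 -0.2  0.1 -0.3  0.2  0.2 -0.2  0.2]
[[ 0.97   0.242 -0.   ]
 [ 0.242 -0.97   0.   ]
 [ 0.    -0.    -1.   ]]
```

```bash
python3 -m inch '[[40,-32,0,0,0,-0.25,1],[40,-32,0,0,0,-0.25,1],[40,-32,0,0,0,-0.25,1],[40,-32,0,0,0,-0.25,1],[40,-32,0,0,0,-0.25,1],[40,-32,0,0,0,-0.25,1],[40,-32,0,0,0,-0.25,1],[40,-32,0,0,0,-0.25,1],[40,-32,0,0,0,-0.25,1],[40,-32,0,0,0,-0.25,1]]' 30
cat >> h.py <<'E'
def shift(pts):
    from workcell import robot
    s=robot.get_state();M=Ro.from_quat(s["tcp_rot"]).as_matrix()
    print("t",s["clock"],s["ee_pos"].round(1),"F",s["contact_force"].round(1),"w",round(s["grip_width"],1),"yaw",np.degrees(np.arctan2(M[1,0],M[0,0])).round(1),M[2].round(4))
    for p in pts: print(((M.T@(np.array(p)-s["ee_pos"]))/10).round(2))
E
python3 -c "
from h import *
shift([(445,249,245),(445,249,120)])"
```

```text
clock: 1.85
ee_pos: [450.0, -150.2, 245.3]
tcp_rot: [0.969, 0.246, -0.0, 0.0]
contact_force: [0.0, -1.1, 1.4]
grip_width: -0.3
grip_force: 0.0
t 1.85 [ 450.  -150.2  245.3] F [ 0.  -1.1  1.4] w -0.3 yaw 28.5 [-5.e-04  1.e-04 -1.e+00]
[ 1.859e+01 -3.533e+01  1.000e-02]
[ 18.6  -35.33  12.51]
```

```bash
python3 -m inch '[[18.6,-35.3,0,0,0,0,1],[18.6,-35.3,0,0,0,0,1],[18.6,-35.3,0,0,0,0,1],[18.6,-35.3,0,0,0,0,1],[18.6,-35.3,0,0,0,0,1],[18.6,-35.3,0,0,0,0,1],[18.6,-35.3,0,0,0,0,1],[18.6,-35.3,8,0,0,0,1],[18.6,-35.3,15,0,0,0,1],[18.6,-35.3,15,0,0,0,1]]'
python3 -c "
from h import *
from workcell import robot
shift([(445,249,66)])
r=[]
for c,(y,x) in dict(top=(150,200),side=(150,220)).items():
    im=robot.camera(c)[y:y+130,x:x+170,::-1];r.append(cv2.resize(im,(400,306),interpolation=2))
cv2.imwrite('pics/c1.png',np.hstack(r))"
```

```text
clock: 3.1
ee_pos: [444.1, 245.7, 91.4]
tcp_rot: [0.97, 0.244, -0.003, 0.0]
contact_force: [0.7, -0.0, -0.4]
grip_width: 0.0
grip_force: 0.0
t 3.1 [444.1 245.7  91.4] F [ 0.7 -0.  -0.4] w 0.0 yaw 28.2 [-6.3e-03 -8.0e-04 -1.0e+00]
[ 0.25 -0.25  2.54]
```

View pics/c1.png

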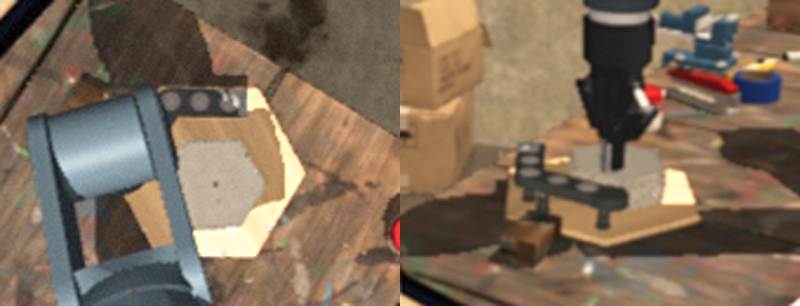

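The fingertips stand right above the round pad: side view, tips at (615,165) and pad at (610,190). Now I descend gently.

```bash
python3 -m inch '[[0,0,0.5,0,0,0,1],[0,0,1,0,0,0,1],[0,0,1.6,0,0,0,1],[0,0,2.2,0,0,0,1],[0,0,2.5,0,0,0,1],[0,0,2.5,0,0,0,1],[0,0,2.5,0,0,0,1]]'; python3 -c "
from h import *
shift([(445,249,66)])"
```

```text
clock: 4.08
ee_pos: [446.1, 248.6, 70.4]
tcp_rot: [0.97, 0.245, 0.0, -0.0]
contact_force: [0.2, 0.6, 0.3]
grip_width: -0.3
grip_force: 0.0
t 4.075 [446.1 248.6  70.4] F [0.2 0.6 0.3] w -0.3 yaw 28.4 [ 2.e-04  1.e-04 -1.e+00]
[-0.08 -0.09  0.44]
```

```bash
python3 -m inch '[[0,0,0.2,0,0,0,1],[0,0,0.4,0,0,0,1],[0,0,0.55,0,0,0,1],[0,0,0.65,0,0,0,1],[0,0,0.65,0,0,0,1],[0,0,0.65,0,0,0,1]]'; python3 -c "
from h import *
w=world(np.load('pose.npy'))
shift([(*w[k],63.5) for k in w])"
```

```text
clock: 4.82
ee_pos: [446.1, 248.6, 64.4]
tcp_rot: [0.97, 0.245, 0.0, 0.0]
contact_force: [-3.8, -0.9, 6.5]
grip_width: 0.1
grip_force: 3.7
t 4.825 [446.1 248.6  64.4] F [-3.8 -0.9  6.5] w 0.1 yaw 28.4 [ 1.e-04  1.e-04 -1.e+00]
[-0.06 -0.1   0.09]
[1.33 2.32 0.09]
[3.23 5.62 0.09]
[5.13 8.91 0.09]
[ 3.23 12.2   0.09]
[ 1.32 15.49  0.09]
[ 0.12 17.56  0.09]
```

Contact at 6.5 N, so the rail is about 1 mm down. I slide past stud 1.

```bash
python3 -m inch '[[0.2,0.3,0.1,0,0,0,1],[0.5,0.8,0.1,0,0,0,1],[0.8,1.3,0.1,0,0,0,1],[1.1,1.8,0.1,0,0,0,1],[1.3,2.3,0.1,0,0,0,1],[1.6,2.8,0.1,0,0,0,1],[1.9,3.3,0.1,0,0,0,1],[2.1,3.7,0.1,0,0,0,1],[2.1,3.7,0.1,0,0,0,1]]'; python3 -c "
from h import *
w=world(np.load('pose.npy'))
shift([(*w[k],63.5) for k in w])"
```

```text
clock: 5.95
ee_pos: [482.3, 226.6, 63.7]
tcp_rot: [0.97, 0.245, 0.0, -0.001]
contact_force: [-3.4, 1.6, 9.6]
grip_width: 0.1
grip_force: 4.7
t 5.95 [482.3 226.6  63.7] F [-3.4  1.6  9.6] w 0.1 yaw 28.3 [ 8.e-04 -1.e-03 -1.e+00]
[-2.21 -3.75  0.02]
[-0.81 -1.33  0.02]
[1.09 1.97 0.02]
[2.99 5.26 0.02]
[1.09 8.55 0.01]
[-8.100e-01  1.184e+01  1.000e-02]
[-2.020e+00  1.391e+01  1.000e-02]
```

```bash
python3 -m inch '[[0.3,0.5,0,0,0,0,1],[0.6,1.1,0,0,0,0,1],[0.9,1.6,0,0,0,0,1],[1.2,2.1,0,0,0,0,1],[1.5,2.6,0,0,0,0,1],[1.8,3.2,0,0,0,0,1],[2.1,3.7,0,0,0,0,1],[2.4,4.2,0,0,0,0,1],[2.7,4.7,0,0,0,0,1],[3,5.2,0,0,0,0,1]]'; python3 -c "
from h import *
from workcell import robot
w=world(np.load('pose.npy'))
shift([(*w[k],63.5) for k in w])
r=[]
for c,(y,x) in dict(top=(150,200),side=(150,220)).items():
    im=robot.camera(c)[y:y+130,x:x+170,::-1];r.append(cv2.resize(im,(400,306),interpolation=2))
cv2.imwrite('pics/c2.png',np.hstack(r))"
```

```text
clock: 7.2
ee_pos: [532.8, 195.4, 63.7]
tcp_rot: [0.97, 0.245, -0.0, -0.001]
contact_force: [-4.8, 2.8, 10.0]
grip_width: 0.1
grip_force: 4.9
t 7.2 [532.8 195.4  63.7] F [-4.8  2.8 10. ] w 0.1 yaw 28.4 [-1.0e-04 -1.7e-03 -1.0e+00]
[-5.17 -8.9   0.03]
[-3.77 -6.47  0.03]
[-1.87 -3.18  0.02]
[0.02 0.12 0.02]
[-1.88  3.4   0.01]
[-3.78  6.69  0.01]
[-4.99  8.77  0.  ]
```

View pics/c2.png

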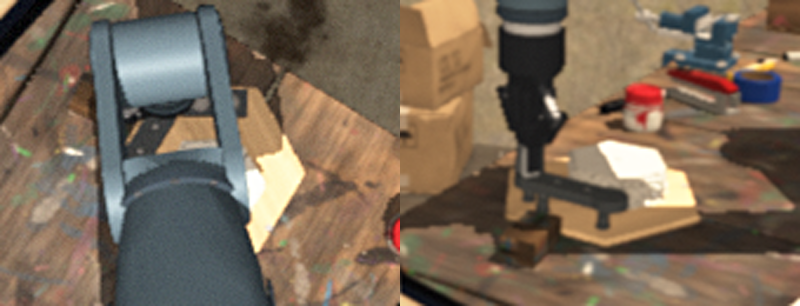

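Studs 1 and 2 are flush: the rail's left arm looks smooth in the side view around (560–600,190). The tip is on corner stud 3 at (530,180). I go on along the right arm.

```bash
python3 -m inch '[[-0.2,0.6,0,0,0,0,1],[-0.6,1.2,0,0,0,0,1],[-0.9,1.7,0,0,0,0,1],[-1.2,2.2,0,0,0,0,1],[-1.5,2.7,0,0,0,0,1],[-1.8,3.2,0,0,0,0,1],[-2.1,3.7,0,0,0,0,1],[-2.4,4.3,0,0,0,0,1],[-2.7,4.8,0,0,0,0,1],[-2.7,4.8,0,0,0,0,1]]'; python3 -c "
from h import *
w=world(np.load('pose.npy'))
shift([(*w[k],63.5) for k in ('s5','end')])"
```

```text
clock: 8.55
ee_pos: [533.7, 139.6, 64.3]
tcp_rot: [0.97, 0.245, 0.002, -0.0]
contact_force: [0.5, 1.6, 7.5]
grip_width: -0.1
grip_force: 4.0
t 8.55 [533.7 139.6  64.3] F [0.5 1.6 7.5] w -0.1 yaw 28.3 [ 3.4e-03  8.0e-04 -1.0e+00]
[-1.21  1.74  0.07]
[-2.41  3.82  0.07]
```

```bash
python3 -m inch '[[-0.3,0.4,0.07,0,0,0,1],[-0.6,0.9,0.07,0,0,0,1],[-0.9,1.3,0.07,0,0,0,1],[-1.2,1.7,0.07,0,0,0,1],[-1.5,2.2,0.07,0,0,0,1],[-1.8,2.7,0.07,0,0,0,1],[-2.0,3.1,0.07,0,0,0,1],[-2.0,3.1,0.07,0,0,0,1]]'; python3 -c "
from h import *
w=world(np.load('pose.npy'))
shift([(*w[k],63.5) for k in ('s5','end')])"
```

```text
clock: 9.55
ee_pos: [530.9, 103.1, 63.7]
tcp_rot: [0.97, 0.245, 0.002, -0.0]
contact_force: [-0.6, 3.2, 8.4]
grip_width: -0.0
grip_force: 4.7
t 9.55 [530.9 103.1  63.7] F [-0.6  3.2  8.4] w -0.0 yaw 28.3 [ 3.7e-03  7.0e-04 -1.0e+00]
[ 0.77 -1.34  0.02]
[-0.43  0.74  0.02]
```

The tip is at the end of the rail. I lift straight up and move clear to the right.

```bash
python3 -m inch '[[0,0,-1,0,0,0,1],[0,0,-4,0,0,0,1],[0,0,-9,0,0,0,1],[0,0,-15,0,0,0,1],[-3,5,-18,0,0,0,1],[-9,16,-18,0,0,0,1],[-14,26,-18,0,0,0,1],[-14,26,-18,0,0,0,1],[-14,26,-18,0,0,0,1],[-14,26,-18,0,0,0,1]]'; python3 -c "
from h import *
from workcell import robot
shift([])
r=[]
for c,(y,x) in dict(top=(160,220),side=(180,240)).items():
    im=robot.camera(c)[y:y+100,x:x+133,::-1];r.append(cv2.resize(im,(400,300),interpolation=2))
cv2.imwrite('pics/c3.png',np.hstack(r))"
```

```text
clock: 10.8
ee_pos: [528.9, -196.4, 241.9]
tcp_rot: [0.97, 0.242, -0.0, 0.0]
contact_force: [0.3, 0.8, 0.4]
grip_width: 0.0
grip_force: 0.0
t 10.8 [ 528.9 -196.4  241.9] F [0.3 0.8 0.4] w 0.0 yaw 28.1 [-8.e-04  3.e-04 -1.e+00]
```

View pics/c3.png

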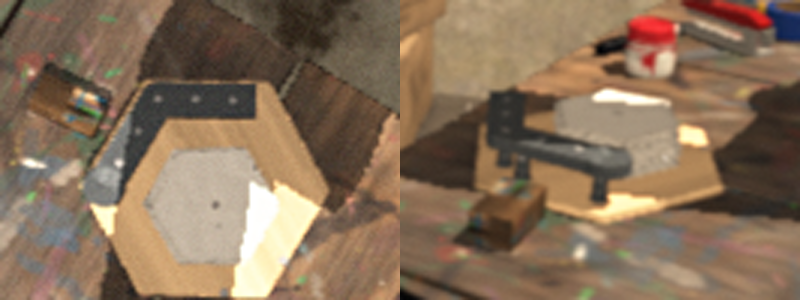

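All five studs are down: only their small centre marks show, with right-arm marks at (158,100), (195,100) and (233,100) in the top view. The cards and the block have not moved.

```bash
python3 -c "
from workcell import robot
print(robot.job_done())"
```

```text
the job is handed in; nothing more can be done
None
```

The job is handed in: all five studs look flush in the last pictures after one light pass (10 N or less at each reading), the cards and timber block look undisturbed, and the hand is clear; no verdict came back.

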